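Swing the bench magnifier over an air-sample filter and light it

ROBOT

A 6-joint arm with a two-finger parallel gripper is mounted at the origin on the work surface. World frame = base frame: x ahead of the robot, y to its left, z up, the work surface at z = 0. Lengths are in m, angles in degrees, forces in N, time in s.
With the tool pointing down it reaches from about 0.25 to 0.8 m from the base axis. Payload 8.5 kg.
Tool frame: the origin (TCP) lies midway between the tips of the shut fingers; the grasp point (between the pads) lies 19 mm behind it; z points along the fingers, y is the line along which they close (so a half turn about z gives the same grasp; the last joint's range is limited). The gripper opens to 85 mm and grips with 20 to 120 N. Pads are 22 mm wide; open, the fingers measure 114 mm over their backs; the gripper's body (76 mm by 85 mm) begins 54 mm behind the grasp point. The pads swing forward as they close: fully open they stand 13 mm farther back than shut.
Start: joints at [70.359, 13.648, -0.773, 75.585, 0, 90], TCP at [0.176, 0.494, 0.21] pointing down, gripper open.
Joint ranges: [-152.45, 152.45], [-59.26, 108.67], [-65.41, 83.53], [-104.44, 129.93], [-82.83, 76.93], [-180, 180]. Speed limits (degrees/s): [127.2, 127.2, 159.86, 180, 180, 180].

INTERFACE

Orientations are given as [roll, pitch, yaw] about the fixed x, y, z axes, in that order (R = Rz(yaw) Ry(pitch) Rx(roll)).
In Python, from cell import ctrl gives the robot as it stands. Calls block until the motion is done:
- ctrl.move_to(position, orientation): joint-space move of the TCP to a pose.
- ctrl.servo_line(position, frame=None, vel=0.15, stop_force=None): straight line of the TCP; frame=None keeps the orientation; vel is the mean speed in m/s. With stop_force (N) it stops when the force on the tool has changed by that much, and returns True; else False.
- ctrl.move_j(angles): joint-space move.
- ctrl.grip(opening, effort=None): finger opening in m; effort is the grip in N (None keeps the last); returns when the fingers have stopped.
- ctrl.wait(seconds).
- ctrl.inverse_kinematics(position, orientation): joint angles nearest the present ones, or None.
- ctrl.read_state(): the state.
- ctrl.grab_frame(name): name is "scene" or "top" or "wrist"; returns (picture, depth): 420x560x3 uint8, red, green, blue; 420x560 float32, m along the optical axis (not along the pixel's ray), 0 where there is no reading.
- ctrl.get_calibration(name): a dict with "intrinsics" (3x3 intrinsics, pixels), "D" ([k1, k2, p1, p2, k3] as OpenCV has them; the pictures are not rectified), "eye" and "rotation" of the camera in the world. Camera axes: x right, y down, z forward; pixel columns grow to the right and rows downward; lengths in m; the calibration is good to about 2 mm. A picture is of the moment at which its call begins: read the wrist's pose just before it. get_calibration takes no time and is no camera call; for the wrist camera it gives the pose at the moment of the call.
A pose or a line that the arm cannot do raises ctrl.MotionError and nothing moves.
- ctrl.sign_off(): hands the job in; it is judged then, once.
The state is a dict: "time": time; "joints": joint angles; "joint_vel": joint speeds; "joint_torque": joint torques, N m; "tcp_pos": TCP position; "eef_rot": TCP orientation; "contact_force": force on the tool from outside, world axes, zero at the start; "wrist_torque": the same for the moment, N m; "opening": finger opening in m; "finger_force": force on a finger pad.
Only numpy, scipy, OpenCV 4.12 (cv2) and the standard library are available. Lean on these libraries where they do the work, as an engineer would, in place of code of your own. Each camera call takes 0.05 s, during which the arm holds its last target. There are 200 camera calls.

TASK

With one fingertip, gently push the arm of the bench magnifier round on its pillar until the lens stands centred over the filter in the open dish, and press the orange lamp switch on top of the pillar fully in. Grip and lift nothing, keep the fingers off the lens glass, and leave the stand, both dishes, the tally counter and the oil bottle where they are.

Things in the scene. Friction and masses are not known exactly. Their poses are not given: they have to be found in the camera images.
- pivot (a point): bench magnifier: the point on the axis of its upright pillar at the height of the swinging arm (164 mm above the table). The loose cream foot under it is 170 mm across and 26 mm high, the steel pillar 16 mm thick; the whole magnifier weighs 2.5 to 3.7 kg and stands by its own weight. The black hub of the arm is 42 mm across, and over it the pillar's cream cap is 48 mm across, its top 191 mm above the table
- stand: foot, pillar and cap of the magnifier; origin under the middle of the foot, on the table; z up along the pillar, -x the way the arm points when its joint reads 0
- swing (a joint): angle of the magnifier's arm about the pillar, rad: 0 when the arm points along the stand's -x, growing counter-clockwise seen from above, -2.4 to 2.4; starts between -0.45 and 0.45. Stiff by friction (about 0.1 N m): it stays where it is left, without spring or detent
- swing_mid (a point): a point on the aluminium arm half-way between hub and lens, 95 mm from the pillar axis. The arm is a level bar 10 mm wide and 16 mm high (156 to 172 mm above the table), bare from 21 to 128 mm from the pillar axis, with nothing above it; then come a black clamp 18 mm wide and the lens ring
- lens_center (a point): centre of the lens, 200 mm from the pillar axis and 164 mm above the table; the cream ring about it is 113 mm across and 22 mm high (153 to 175 mm above the table)
- glass: the lens itself, clear glass 95 mm across set inside the ring, its top 6 mm below the ring's top; not to be touched. Origin at its centre
- filter_center (a point): middle of the round white filter (47 mm across, with a grey dust spot 34 mm across) in the open clear dish, 3 mm above the table; loose dish 60 mm across, 13 mm high. It stands on one side of the magnifier, 195 to 205 mm from the pillar axis, so that the lens passes over it; the blue-lidded dish stands on the other side
- lidded_dish_center (a point): centre of the dish with the opaque blue lid, 62 mm across, 16 mm high, loose; 8 mm above the table. To be left alone
- tally_center (a point): centre of the steel hand tally counter, 46 mm across, 26 mm high, loose; to be left alone
- oil_center (a point): half-way up the small amber immersion-oil bottle, 27 mm across, 68 mm high, loose; to be left alone
- switch_top (a point): centre of the top face of the orange lamp switch, a round button 22 mm across on the pillar's axis on top of the cap, 201 mm above the table and 10 mm above the cap when out, 195 mm when in
- switch (a joint): how far the lamp switch is pressed in, m: 0 out (off, as it starts), 0.006 fully in (on). It takes about 3 N, moves down, and stays where it is left
Things that resemble listed ones, but are neither listed nor needed, are in the scene too. What is shaped like the part that bears filter_center but brown or yellow is not meant.

How it is judged:
By the outcome, as a careful person would: the job done as asked, in the order asked, and still so for the second after the job is handed in, with the robot touching nothing.
It also fails if it takes over 51 s, if anything falls off the work surface, if the arm or the gripper's body presses on something with over 40 N, if the wrist force passes 120 N, or if a joint passes its speed limit or range.

## Working session

There is one attempt and no reset: what is moved stays moved. The work goes in short steps, each a Python script; the robot and the scene stay as the last script left them, time stands still between calls to the robot, and variables do not carry over. Pictures are saved under pics/ and viewed, at most 10 in all, crops included, and the job is handed in when it is done.

```bash
mkdir -p pics; cat > h.py <<'E'
import numpy as np, cv2
from cell import ctrl
def ray(cal,uv):
    K=np.array(cal["intrinsics"],float);D=np.array(cal["D"],float)
    p=cv2.undistortPoints(np.array([[uv]],float),K,D)[0,0]
    return np.array(cal["rotation"])@np.array([p[0],p[1],1.])
def at_z(cal,uv,z):
    r=ray(cal,uv);e=np.array(cal["eye"]);return e+r*(z-e[2])/r[2]
def at_d(cal,uv,d): return np.array(cal["eye"])+ray(cal,uv)*d
E
python3 - <<'E'
from h import *
for n in("top","scene"):
    im,d=ctrl.grab_frame(n);np.save(f"pics/{n}_d.npy",d)
    cv2.imwrite(f"pics/{n}.png",im[:,:,::-1]);c=ctrl.get_calibration(n);print(n,c)
print(ctrl.read_state())
E
```

```text
top {'intrinsics': array([[432.71524267,   0.        , 282.44147769],
       [  0.        , 432.71524267, 202.31130444],
       [  0.        ,   0.        ,   1.        ]]), 'D': array([-0.13315278,  0.        ,  0.        ,  0.        ,  0.        ]), 'eye': array([0.48493479, 0.0076206 , 0.94688127]), 'rotation': array([-173.46352907,    1.83119451,  -91.26080928])}
scene {'intrinsics': array([[543.59994841,   0.        , 287.2146959 ],
       [  0.        , 543.59994841, 207.58768515],
       [  0.        ,   0.        ,   1.        ]]), 'D': array([0.06710381, 0.        , 0.        , 0.        , 0.        ]), 'eye': array([ 1.15641343, -0.53660145,  0.86166849]), 'rotation': array([-132.08433685,   -0.92997129,   48.66788796])}
{'time': 0.1, 'joints': array([ 7.03590128e+01,  1.36788093e+01, -8.12280055e-01,  7.55826181e+01,
       -1.45099025e-04,  8.99994713e+01]), 'joint_vel': array([-0.11607695, -0.04566108,  0.15047206,  0.036789  , -0.0119501 ,
       -0.05442682]), 'joint_torque': array([-5.11081744e-04, -5.39721751e+01,  3.46998131e+01,  1.34925146e-02,
       -1.12048119e-04, -2.07948069e-06]), 'tcp_pos': array([0.17633572, 0.494087  , 0.20922897]), 'eef_rot': array([-1.79926293e+02,  1.44418786e-04,  1.60359542e+02]), 'contact_force': array([ 0.53544768,  0.11682114, -0.02897674]), 'wrist_torque': array([0.00324953, 0.01230083, 0.02178777]), 'finger_force': 0.0, 'opening': 0.08529311131953414}
```

View pics/top.png

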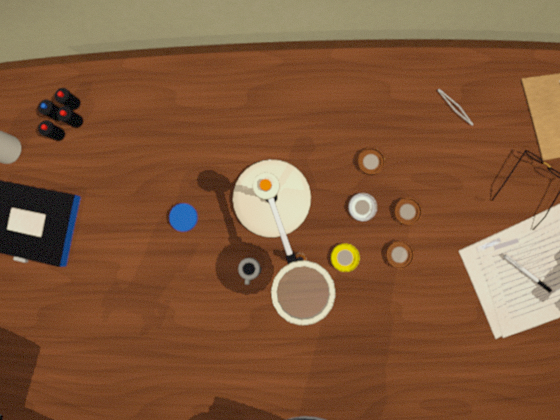

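View pics/scene.png

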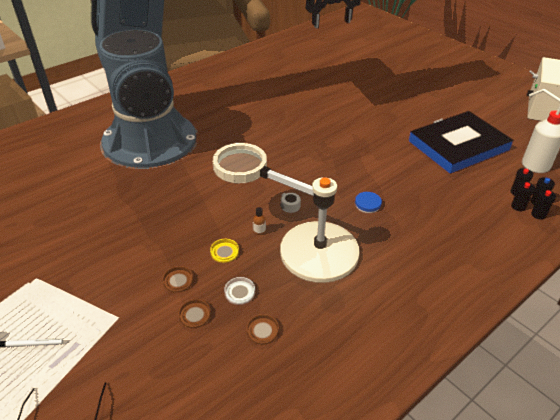

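```bash
sed -i 's/np.array(cal\["rotation"\])@/Rotation.from_euler("xyz",cal["rotation"],degrees=True).as_matrix()@/; 1a from scipy.spatial.transform import Rotation' h.py
python3 - <<'E'
from h import *
a=cv2.imread("pics/top.png");cv2.imwrite("pics/topc.png",cv2.resize(a[140:340,215:435],None,fx=3,fy=3,interpolation=cv2.INTER_CUBIC)[:600])
c=ctrl.get_calibration("top")
for n,uv,z in(("switch",(265,185),.201),("foot",(272,198),.026),("lens",(303,293),.164),("filter",(362,207),.003),("yellow",(345,258),.003),("lid",(183,217),.016)):print(n,at_z(c,uv,z).round(4))
E
```

```text
switch [0.6022 0.0594 0.201 ]
foot [0.601 0.057 0.026]
lens [ 0.4111 -0.0025  0.164 ]
filter [ 0.579  -0.1387  0.003 ]
yellow [ 0.4689 -0.0974  0.003 ]
lid [0.5655 0.2536 0.016 ]
```

View pics/topc.png

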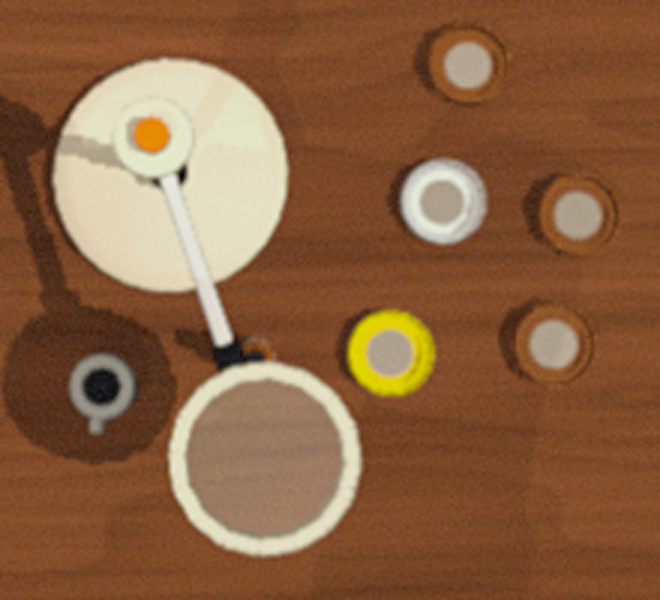

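The dish wanted is the clear/white one, top (362,207). Lookalikes are the yellow one at (345,258) and the brown ones at (371,161), (407,211) and (399,255). The crop shows it at (443,201) with a clear rim. Checks on the points: pivot to lens is 201 mm and pivot to filter is 199.5 mm, both as described. The arm points at 198° and the target is about 263.5°, so I push counter-clockwise.

```bash
cat >> h.py <<'E'
P=np.array([.6016,.0582]); R=.100; Z=.152
def pose(th,off,z=Z):
    a=np.radians(th);u=np.array([np.cos(a),np.sin(a)]);t=np.array([-u[1],u[0]])
    return [*(P+R*u-off*t),z]
def push(a,b,off,step=6,vel=.05):
    for th in np.linspace(a,b,max(2,int(np.ceil(abs(b-a)/step))+1))[1:]:
        ctrl.servo_line(pose(th,off),[180,0,th+YAW],vel=vel)
E
python3 - <<'E'
from h import *
for Y in(0,180):
  for th in(198,230,264):
    q=ctrl.inverse_kinematics(pose(th,.02),[180,0,(th+Y+180)%360-180]);print(Y,th,None if q is None else np.round(q,0))
E
```

```text
0 198 [  5.  13. -10.  67.   0. -13.]
0 230 [ -1.  15.  -8.  67.   0. -51.]
0 264 [ -4.  20.  -1.  70.   0. -88.]
180 198 [  5.  13. -10.  67.   0. 167.]
180 230 [ -1.  15.  -8.  67.   0. 129.]
180 264 [-4. 20. -1. 70.  0. 92.]
```

```bash
echo 'YAW=180' >> h.py
python3 - <<'E'
from h import *
s=ctrl.read_state();p=s["tcp_pos"]
ctrl.grip(0.0)
ctrl.servo_line([p[0],p[1],.28],vel=.2)
ctrl.move_to(pose(198,.045,.28),[180,0,18])
ctrl.servo_line(pose(198,.045),vel=.12)
s=ctrl.read_state();print(s["time"],s["contact_force"],s["tcp_pos"],s["opening"])
ctrl.servo_line(pose(198,.020),vel=.03)
print(ctrl.read_state()["contact_force"])
push(198,250,.020)
s=ctrl.read_state();print(s["time"],s["contact_force"],s["tcp_pos"])
im,d=ctrl.grab_frame("top");cv2.imwrite("pics/t2.png",cv2.resize(im[140:340,215:435,::-1],None,fx=3,fy=3,interpolation=cv2.INTER_CUBIC))
E
```

```text
4.5 [ 0.46858128 -0.34281284 -0.16242602] [0.49302775 0.07022723 0.15263049] 0.00014710418212863548
[-0.02179793 -0.17136086 -0.29318807]
8.7083 [-0.56754749 -0.2609384  -0.80787898] [ 0.54824913 -0.02870062  0.1519289 ]
```

View pics/t2.png

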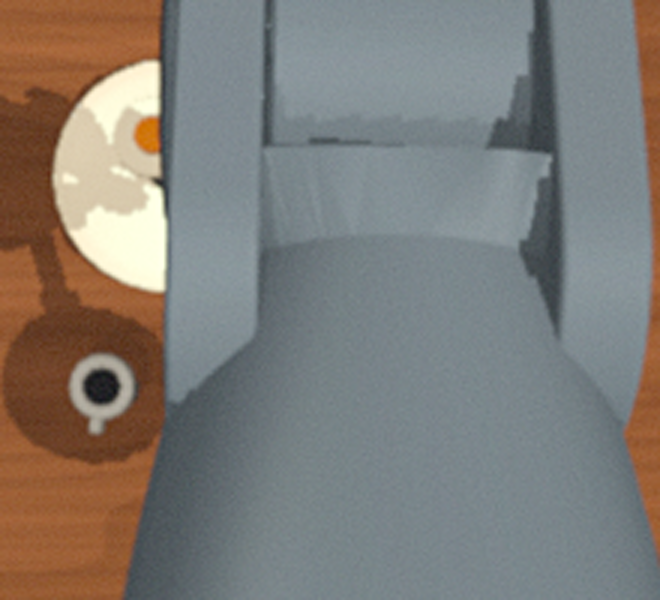

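The top view is covered by the robot's forearm. The foot and cap are where they were (cap at crop (150,135)). I'll use the scene camera instead.

```bash
python3 - <<'E'
from h import *
im,d=ctrl.grab_frame("scene");np.save("pics/s2d.npy",d);im2,_=ctrl.grab_frame("wrist")
a=cv2.resize(im[130:350,160:420,::-1],(520,440),interpolation=cv2.INTER_CUBIC);b=cv2.resize(im2[:,:,::-1],(280,210))
o=np.zeros((440,800,3),np.uint8);o[:,:520]=a;o[:210,520:]=b;cv2.imwrite("pics/s2.png",o)
E
```

```text
(no output)
```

View pics/s2.png

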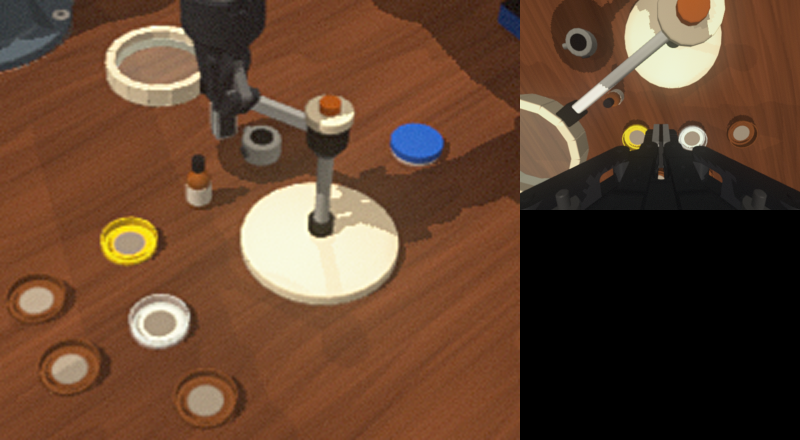

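The lens is still at scene (238,162), so the arm has not moved even though the finger's path crossed it. I'll check the heights and the finger position before going on.

```bash
python3 - <<'E'
from h import *
s=ctrl.read_state();print(s["tcp_pos"],s["eef_rot"],s["opening"],s["joints"].round(1),s["contact_force"])
def proj(c,p):
    Rm=Rotation.from_euler("xyz",c["rotation"],degrees=True).as_matrix()
    return cv2.projectPoints((Rm.T@(np.array(p)-c["eye"]))[None],np.zeros(3),np.zeros(3),c["intrinsics"],c["D"])[0].ravel().round(1)
c=ctrl.get_calibration("scene")
print("tcp px",proj(c,s["tcp_pos"]))
d0=np.load("pics/scene_d.npy");d2=np.load("pics/s2d.npy");dt=np.load("pics/top_d.npy");ct=ctrl.get_calibration("top")
for uv in((285,179),(295,183),(272,195),(272,187),(324,183)):print("s",uv,at_d(c,uv,d0[uv[1],uv[0]]).round(3),at_d(c,uv,d2[uv[1],uv[0]]).round(3))
for uv in((278,220),(284,238),(265,185),(291,258),(277,286),(302,264)):print("t",uv,at_d(ct,uv,dt[uv[1],uv[0]]).round(3))
cw=ctrl.get_calibration("wrist");im,d=ctrl.grab_frame("wrist");cv2.imwrite("pics/w.png",im[:,:,::-1])
print("wrist tcp px",proj(cw,s["tcp_pos"]))
for uv in((140,160),(240,105),(345,18)):print("w",uv,at_d(cw,uv,d[uv[1],uv[0]]).round(3))
E
```

```text
[ 0.54821482 -0.02871614  0.15200853] [-1.79984903e+02  1.98128930e-03  6.99033832e+01] -7.027571699516626e-06 [ -3.   17.4  -4.1  68.5   0.  107.1] [-0.21042245  0.10145216  0.55113015]
tcp px [270.9 205.3]
s (285, 179) [0.523 0.029 0.172] [ 0.605 -0.044  0.262]
s (295, 183) [0.546 0.036 0.172] [0.544 0.037 0.171]
s (272, 195) [0.393 0.104 0.002] [ 0.558 -0.034  0.188]
s (272, 187) [0.369 0.125 0.001] [ 0.577 -0.05   0.228]
s (324, 183) [0.606 0.056 0.2  ] [0.608 0.053 0.202]
t (278, 220) [0.542 0.039 0.173]
t (284, 238) [0.51  0.029 0.173]
t (265, 185) [0.602 0.059 0.204]
t (291, 258) [0.474 0.017 0.174]
t (277, 286) [0.425 0.043 0.172]
t (302, 264) [ 0.463 -0.002  0.175]
wrist tcp px [281.  250.8]
w (140, 160) [0.43  0.048 0.001]
w (240, 105) [0.558 0.047 0.173]
w (345, 18) [0.602 0.058 0.202]
```

View pics/w.png

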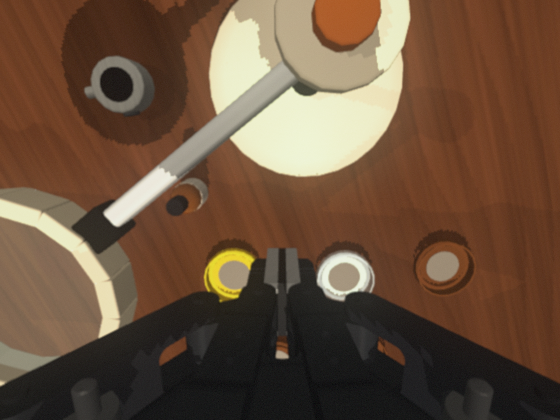

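The finger really has passed to the far side without moving the arm: every arm point is unchanged. I'll lift, go back, and repeat in small logged steps to see what happens.

```bash
python3 - <<'E'
from h import *
p=ctrl.read_state()["tcp_pos"]
ctrl.servo_line([p[0],p[1],.24],vel=.2)
ctrl.servo_line(pose(198,.040,.24),[180,0,18],vel=.15)
ctrl.servo_line(pose(198,.040),vel=.15)
def log(m):
    s=ctrl.read_state();print(m,round(s["time"],2),s["tcp_pos"].round(4),s["eef_rot"].round(1),s["contact_force"].round(2))
log("down")
for o in(.025,.015,.010):
    r=ctrl.servo_line(pose(198,o),vel=.03,stop_force=4);log((o,r))
im,_=ctrl.grab_frame("wrist");cv2.imwrite("pics/w2.png",im[:,:,::-1])
E
```

```text
down 11.29 [0.4946 0.0652 0.1526] [180.  -0.  18.] [-0.63  0.27 -0.44]
(0.025, False) 11.94 [0.4988 0.051  0.152 ] [-180.    0.   18.] [1.08 0.92 0.02]
(0.015, False) 12.43 [0.5019 0.0414 0.152 ] [-180.    0.   18.] [-0.58 -0.74 -0.78]
(0.01, False) 12.74 [0.5034 0.0367 0.152 ] [-180.    0.   18.] [-0.24  0.1  -0.52]
```

View pics/w2.png

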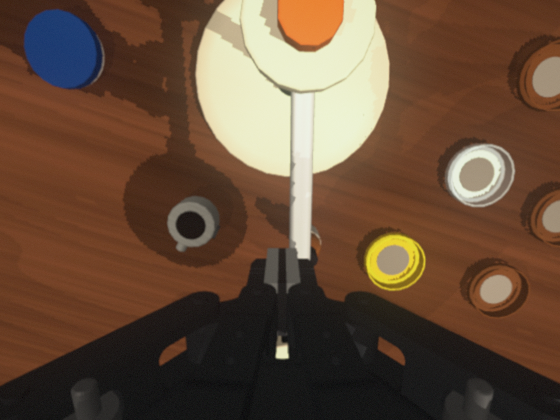

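The finger is now just left of the arm. The fingertip pair is only about 12 mm wide, and its right edge at column 298 is alongside the arm at columns 290–313. I'll continue in small steps.

```bash
python3 - <<'E'
from h import *
def log(m):
    s=ctrl.read_state();print(m,round(s["time"],2),s["tcp_pos"].round(4),s["eef_rot"].round(1),s["contact_force"].round(2),s["wrist_torque"].round(3))
for th in(200,202,204,207,210):
    r=ctrl.servo_line(pose(th,.010),[180,0,th-180],vel=.03,stop_force=6);log((th,r))
im,_=ctrl.grab_frame("wrist");cv2.imwrite("pics/w3.png",im[:,:,::-1])
E
```

```text
(200, False) 13.06 [0.5042 0.0334 0.152 ] [-180.     0.    19.9] [ 0.14 -0.03 -0.44] [ 0.036 -0.003  0.018]
(202, False) 13.32 [0.5052 0.0301 0.152 ] [-180.    -0.    21.9] [ 0.14  0.2  -0.38] [0.091 0.002 0.021]
(204, False) 13.59 [0.5062 0.0267 0.152 ] [-180.     0.    23.9] [ 0.67 -0.55  0.06] [0.028 0.02  0.047]
(207, False) 13.92 [0.5079 0.0218 0.152 ] [-180.     0.    26.9] [-0.63  0.14 -0.53] [-0.009  0.01  -0.017]
(210, False) 14.24 [0.5099 0.017  0.152 ] [-180.     0.    29.9] [-0.45 -0.2  -0.2 ] [-0.006 -0.037  0.009]
```

View pics/w3.png

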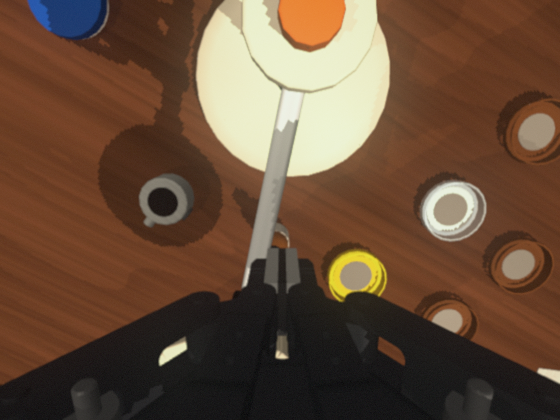

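The finger slides past with no force, and its tip in the scene view sits about 8 px above the projected TCP. So the real fingertip is about 15–20 mm higher than the TCP reading suggests and passed over the bar. I'll lift, go back and push lower, at z = 0.130, with the gripper body still clear of the ring and cap.

```bash
sed -i 's/Z=.152/Z=.130/' h.py; python3 - <<'E'
from h import *
def log(m):
    s=ctrl.read_state();print(m,round(s["time"],2),s["tcp_pos"].round(4),s["contact_force"].round(2))
p=ctrl.read_state()["tcp_pos"]
ctrl.servo_line([p[0],p[1],.22],vel=.2)
ctrl.servo_line(pose(198,.035,.22),[180,0,18],vel=.15)
ctrl.servo_line(pose(198,.035),vel=.15,stop_force=8);log("down")
ctrl.servo_line(pose(198,.015),vel=.04,stop_force=6);log("near")
for th in(201,205,210):
    r=ctrl.servo_line(pose(th,.012),[180,0,th-180],vel=.03,stop_force=6);log((th,r))
    if r: break
im,_=ctrl.grab_frame("wrist");cw=ctrl.get_calibration("wrist")
ims,d=ctrl.grab_frame("scene")
a=cv2.resize(ims[130:280,200:380,::-1],(480,400));b=cv2.resize(im[:,:,::-1],(320,240))
o=np.zeros((400,800,3),np.uint8);o[:,:480]=a;o[:240,480:]=b;cv2.imwrite("pics/s4.png",o)
E
```

```text
down 15.99 [0.4962 0.0603 0.1305] [0.5  0.2  0.62]
near 16.64 [0.5018 0.0413 0.13  ] [-0.25  0.36 -0.15]
(201, False) 17.07 [0.5039 0.0336 0.13  ] [ 0.1  -0.5  -0.01]
(205, False) 17.45 [0.5059 0.0269 0.13  ] [0.32 0.58 1.  ]
(210, False) 17.89 [0.5089 0.0186 0.13  ] [-0.4   0.34 -0.43]
```

View pics/s4.png

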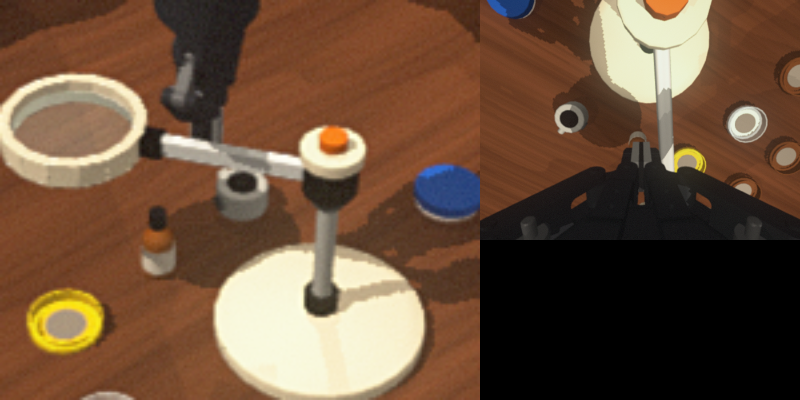

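It works: the finger is behind the bar and has pushed it. From here I measure the arm angle from depth points, using bar-top points at z ≈ 172 mm.

```bash
cat >> h.py <<'E'
def cloud(n,d=None):
    c=ctrl.get_calibration(n)
    if d is None: _,d=ctrl.grab_frame(n)
    v,u=np.nonzero(d>0)
    p=cv2.undistortPoints(np.stack([u,v],1).astype(float)[:,None],c["intrinsics"],c["D"])[:,0]
    Rm=Rotation.from_euler("xyz",c["rotation"],degrees=True).as_matrix()
    z=d[v,u].astype(float);return (np.c_[p,np.ones(len(p))]*z[:,None])@Rm.T+c["eye"]
def bar(n,guess,d=None,r=(.03,.08)):
    q=cloud(n,d);q=q[abs(q[:,2]-.172)<.006];w=q[:,:2]-P;rr=np.hypot(*w.T)
    a=(np.degrees(np.arctan2(w[:,1],w[:,0]))-guess+180)%360-180
    k=(rr>r[0])&(rr<r[1])&(abs(np.radians(a)*rr)<.012)
    return k.sum(),guess+np.median(a[k]) if k.any() else None
def ring(n,guess,d=None):
    q=cloud(n,d);g=np.radians(guess);g=P+.2*np.array([np.cos(g),np.sin(g)])
    q=q[(abs(q[:,2]-.175)<.005)][:,:2]
    for _ in range(3):
        rr=np.hypot(*(q-g).T);m=q[(rr>.046)&(rr<.062)];
        A=np.c_[2*m,np.ones(len(m))];s=np.linalg.lstsq(A,(m**2).sum(1),rcond=None)[0];g=s[:2]
    w=g-P;return len(m),g.round(4),"r",round(np.sqrt(s[2]+g@g),4),"dist",round(np.hypot(*w),4),"ang",round(np.degrees(np.arctan2(w[1],w[0]))%360,2)
E
python3 - <<'E'
from h import *
d=np.load("pics/top_d.npy");print("t0",bar("top",198,d),ring("top",198,d))
d=np.load("pics/scene_d.npy");print("s0",bar("scene",198,d),ring("scene",198,d))
print("w",bar("wrist",207),"s",bar("scene",207),ring("scene",207))
push(210,246,.012)
s=ctrl.read_state();print(s["time"],s["tcp_pos"],s["contact_force"])
for g in(241,246):print("w",bar("wrist",g),"s",bar("scene",g),ring("scene",g))
E
```

```text
t0 (np.int64(154), np.float64(197.39637218599523)) (971, array([ 0.4138, -0.0017]), 'r', np.float64(0.0518), 'dist', np.float64(0.1971), 'ang', np.float64(197.69))
s0 (np.int64(125), np.float64(198.4211169646079)) (586, array([ 0.4152, -0.0008]), 'r', np.float64(0.0519), 'dist', np.float64(0.1955), 'ang', np.float64(197.57))
w (np.int64(3288), np.float64(213.046187225947)) s (np.int64(119), np.float64(215.44903920486388)) (576, array([ 0.4399, -0.0518]), 'r', np.float64(0.0523), 'dist', np.float64(0.1956), 'ang', np.float64(214.23))
20.2917 [ 0.54972085 -0.02810821  0.12995684] [-0.84309919  0.08464326 -0.23152247]
w (np.int64(2593), np.float64(249.5165905232492)) s (np.int64(72), np.float64(251.30491841276483)) (621, array([ 0.5355, -0.127 ]), 'r', np.float64(0.0526), 'dist', np.float64(0.1966), 'ang', np.float64(250.37))
w (np.int64(3422), np.float64(250.83894576872783)) s (np.int64(132), np.float64(253.64318066438466)) (776, array([ 0.5371, -0.1274]), 'r', np.float64(0.0517), 'dist', np.float64(0.1965), 'ang', np.float64(250.83))
```

```bash
python3 - <<'E'
from h import *
push(246,257.5,.012,step=4,vel=.03)
c=ctrl.get_calibration("scene")
f=at_z(c,(240.5,291.5),.003)[:2];v=at_z(c,(325,182.7),.201)[:2];w=f-P
print("scene filter",f.round(4),"switch",v.round(4),"ang",np.degrees(np.arctan2(w[1],w[0]))%360, np.degrees(np.arctan2(*(f-v)[::-1]))%360)
print("w",bar("wrist",262),"s",bar("scene",262),ring("scene",262))
print(ctrl.read_state()["time"])
E
```

```text
scene filter [ 0.5795 -0.1354] switch [0.6075 0.0567] ang 263.49009740281724 261.7066684376359
w (np.int64(3442), np.float64(262.39267457782057)) s (np.int64(138), np.float64(265.373884773663)) (836, array([ 0.5743, -0.137 ]), 'r', np.float64(0.0518), 'dist', np.float64(0.1971), 'ang', np.float64(262.03))
21.8667
```

```bash
python3 - <<'E'
from h import *
push(257.5,258.8,.012,vel=.02)
print("w",bar("wrist",263.5),ring("scene",263.5))
ctrl.servo_line(pose(258.8,.035),vel=.08)
ctrl.servo_line(pose(258.8,.035,.26),vel=.2)
q=np.array(ctrl.read_state()["joints"]);q[0]+=45;ctrl.move_j(q)
im,d=ctrl.grab_frame("top");np.save("pics/top5.npy",d)
print("top",bar("top",263.5,d),ring("top",263.5,d),ctrl.read_state()["time"])
cv2.imwrite("pics/t5.png",cv2.resize(im[140:340,215:435,::-1],None,fx=3,fy=3,interpolation=cv2.INTER_CUBIC))
E
```

```text
w (np.int64(3434), np.float64(263.52263344632405)) (847, array([ 0.5781, -0.1375]), 'r', np.float64(0.0517), 'dist', np.float64(0.1971), 'ang', np.float64(263.15))
top (np.int64(158), np.float64(263.26671701895907)) (992, array([ 0.5767, -0.1383]), 'r', np.float64(0.0518), 'dist', np.float64(0.198), 'ang', np.float64(262.76)) 25.0667
```

View pics/t5.png

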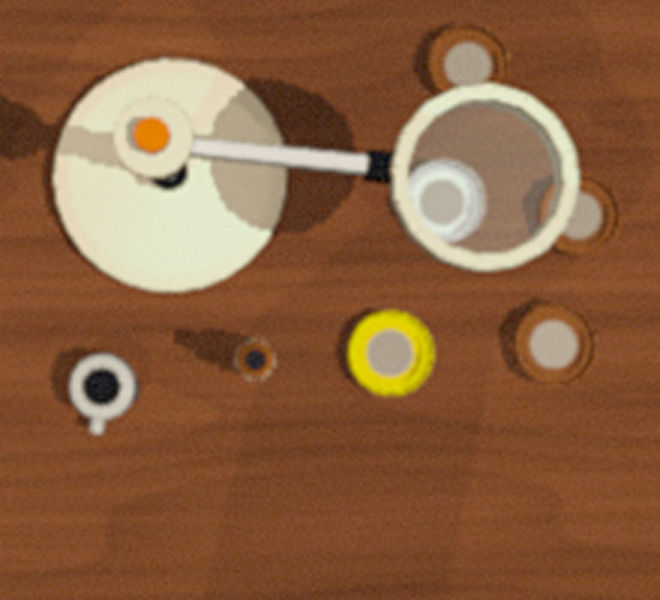

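The arm now points to the right. The ring is centred at crop (485,176.5), which is pixel (376.8,198.8) at z ≈ 0.175, and the filter is still at crop (442,201). Foot, cap, tally counter and bottle have not moved.

```bash
python3 - <<'E'
from h import *
c=ctrl.get_calibration("top");T=lambda x,y:(215+(x+.5)/3-.5,140+(y+.5)/3-.5)
f=at_z(c,T(442.5,201),.003)[:2]; 
for z in(.170,.175):print(z,at_z(c,T(485.5,176.5),z)[:2].round(4),f.round(4))
s=at_z(c,T(151.5,134),.201)[:2];ft=at_z(c,T(171,174.5),.026)[:2];print("switch",s,"foot",ft)
for p in(P,s,(s+ft)/2):
    w=f-p;print(np.hypot(*w),np.degrees(np.arctan2(w[1],w[0]))%360)
im,_=ctrl.grab_frame("top");h=cv2.cvtColor(im,cv2.COLOR_RGB2HSV)
m=cv2.inRange(h,(5,200,150),(20,255,255))[160:220,240:300];print("orange",cv2.connectedComponentsWithStats(m)[2:])
E
```

```text
0.17 [ 0.5771 -0.1398] [ 0.5797 -0.1391]
0.175 [ 0.5765 -0.1389] [ 0.5797 -0.1391]
switch [0.60333029 0.05907308] foot [0.6013978 0.0576641]
0.19851869711101244 263.66320769593534
0.19958402384814702 263.1971753348025
0.19877197016913312 263.4496815290587
orange (array([[   0,    0,   60,   60, 3513],
       [  20,   20,   11,   10,   87]], dtype=int32), array([[29.61229718, 29.62425278],
       [24.96551724, 24.48275862]]))
```

About 2–3 mm short (0.5–0.6°). I'll mend that with one small push, then press the switch.

```bash
python3 - <<'E'
from h import *
def log(m):
    s=ctrl.read_state();print(m,round(s["time"],2),s["tcp_pos"].round(4),s["contact_force"].round(2))
ctrl.move_to(pose(258.8,.035,.26),[180,0,78.8])
ctrl.servo_line(pose(258.8,.035),vel=.15,stop_force=8)
ctrl.servo_line(pose(258.8,.013),vel=.06,stop_force=8)
push(258.8,259.4,.012,vel=.02)
print("w",bar("wrist",263.5),ring("scene",263.5))
ctrl.servo_line(pose(258.8,.035),vel=.08)
ctrl.servo_line(pose(258.8,.035,.25),vel=.2)
ctrl.servo_line([.602,.0588,.225],vel=.15);log("above")
r=ctrl.servo_line([.602,.0588,.165],vel=.02,stop_force=12);log(r)
E
```

```text
w (np.int64(3436), np.float64(264.74712158186856)) (846, array([ 0.5821, -0.1382]), 'r', np.float64(0.0517), 'dist', np.float64(0.1973), 'ang', np.float64(264.31))
above 30.63 [0.6017 0.0584 0.2251] [0.01 0.09 0.42]
True 32.9 [0.602  0.0588 0.1736] [-1.54  0.33  7.47]
```

```bash
python3 - <<'E'
from h import *
ctrl.servo_line([.602,.0588,.26],vel=.15)
q=np.array(ctrl.read_state()["joints"]);q[0]+=45;ctrl.move_j(q)
im,d=ctrl.grab_frame("top")
print(ring("top",264,d),bar("top",264,d),ctrl.read_state()["time"])
for n,dd in(("before",np.load("pics/top_d.npy")),("prev",np.load("pics/top5.npy")),("now",d)):
    q=cloud("top",dd);r=np.hypot(*(q[:,:2]-[.602,.0588]).T);a=q[(r<.007)&(q[:,2]>.1),2];b=q[(r>.015)&(r<.021)&(q[:,2]>.1),2]
    print(n,np.median(a),np.median(b),len(a),len(b))
s0=cv2.imread("pics/top.png")[:,:,::-1];df=cv2.absdiff(im,s0).max(2)
for nm,(x,y) in dict(lid=(183,217),filt=(362,207),tally=(249,268),foot=(255,225)).items():print(nm,np.median(df[y-12:y+12,x-12:x+12]))
def edge(i):
    h=cv2.cvtColor(np.ascontiguousarray(i),cv2.COLOR_RGB2HSV);m=cv2.inRange(h,(5,20,170),(35,110,255))[150:240,225:320];x,y=np.nonzero(m);return x.min(),x.max(),y.min(),y.max()
print(edge(s0),edge(im))
E
```

```text
(988, array([ 0.5806, -0.1386]), 'r', np.float64(0.0519), 'dist', np.float64(0.198), 'ang', np.float64(263.92)) (np.int64(158), np.float64(264.52424551821525)) 35.375
before 0.20186634036980933 0.1915664659294155 50 211
prev 0.2013792852344543 0.19150472806833108 50 215
now 0.19545616492013074 0.1913684952713165 50 215
lid 11.0
filt 16.0
tally 44.0
foot 14.0
(np.int64(9), np.int64(89), np.int64(8), np.int64(85)) (np.int64(10), np.int64(86), np.int64(8), np.int64(94))
```

The switch is down 6 mm (201.4 → 195.5 mm, cap unchanged at 191). The lens reads within about 1 mm of the filter, and the robot is clear of everything.

```bash
python3 -c "
from cell import ctrl
print(ctrl.sign_off())"
```

```text
the job is handed in; nothing more can be done
None
```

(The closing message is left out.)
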